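Find the full sharps tin and tip it into the bin, easing the sprung tray home

TASK

One of the three closed tins on the bench is full and clearly heavier than the other two: find it by lifting, set it upright on the grey tray on top of the sharps bin and let go. Press the paddle at the side of the bin down so that the tray tips the tin inside, then let the sprung tray come back up slowly under your control until it is fully home, never letting it snap back. Leave the two light tins standing upright on the bench and the other things where they are.

Things in the scene. Friction and masses are not known exactly. Their poses are not given: they have to be found in the camera images.
- bin: yellow sharps bin with white top rim, fixed to the bench, 210 (x) x 150 (y) x 190 mm high; origin at the centre of its underside; z up, x away from the robot (yaw varies), y towards the side that carries the paddle. A grey tipping tray fills the near (-x) part of its top, a fixed white cover the rest. Hinge of tray and paddle: a level line along y, 80 mm to -x of the origin, 190 mm up
- tray_mid (a point): centre of the upper face of the grey tray, a plate 120 (x) x 126 (y) mm with 4 mm side rims; at home level, 190 mm above the bench, axes as the bin's. The tin is to stand here. The tray hinges at its near edge, 60 mm to -x of this point; when it tips, its far (+x) end drops into the bin and the tin slides off that end
- paddle (a point): centre of the upper face of the black paddle, a plate 70 (y) x 46 x 8 mm beside the bin, 125 mm to +y of its middle, rigid with the tray. It swings about the hinge at 105 mm: at home it slopes up from the hinge by 0.55 rad, this point 55 mm above the hinge; at full stroke it slopes down by 0.55 rad, 55 mm below. Press from above, almost straight down; the spring returns it at once when let go
- tray (a joint): angle of the tray and paddle: 0 is home (tray level, against its stop), grows as the paddle is pressed down, 1.1 rad is the full stroke, at its other stop. The spring asks for about 7 to 12 N at the paddle; the tray stays home under the weight of any tin. A tin on the tray slides in by the end of the full stroke
- tin_a_mid (a point): one of three look-alike closed round aluminium tins, 56 mm diameter, 48 mm tall, standing upright on the bench (z = 0); this point is its centre, 24 mm above its underside; z is the tin's axis. One of the three (it can be any) is full and weighs 0.44 to 0.56 kg; the other two are nearly empty, 0.12 to 0.15 kg. They cannot be told apart by eye
- tin_b_mid (a point): one of three look-alike closed round aluminium tins, 56 mm diameter, 48 mm tall, standing upright on the bench (z = 0); this point is its centre, 24 mm above its underside; z is the tin's axis. One of the three (it can be any) is full and weighs 0.44 to 0.56 kg; the other two are nearly empty, 0.12 to 0.15 kg. They cannot be told apart by eye
- tin_c_mid (a point): one of three look-alike closed round aluminium tins, 56 mm diameter, 48 mm tall, standing upright on the bench (z = 0); this point is its centre, 24 mm above its underside; z is the tin's axis. One of the three (it can be any) is full and weighs 0.44 to 0.56 kg; the other two are nearly empty, 0.12 to 0.15 kg. They cannot be told apart by eye
- tin_a: the same tin as tin_a_mid; origin at the centre of its underside
- tin_b: the same tin as tin_b_mid; origin at the centre of its underside
- tin_c: the same tin as tin_c_mid; origin at the centre of its underside
- tube_rack: blue tube rack, 70 x 130 mm, about 51 mm high with its small tubes; a bystander, to be left where it is and standing as it is; origin at the centre of its underside
- reagent_bottle: amber bottle, 64 mm diameter, 130 mm tall; a bystander, to be left where it is and standing as it is; origin at the centre of its underside
- tip_box: blue tip box with a clear lid, 88 x 128 mm, 72 mm tall; a bystander, to be left where it is and standing as it is; origin at the centre of its underside
- marker: black marker pen lying on the bench, 135 mm long, 13 mm thick; a bystander, to be left where it is and standing as it is; origin at the centre of its underside
- jar: small amber jar with a black cap, 44 mm diameter, 85 mm tall; a bystander, to be left where it is and standing as it is; origin at the centre of its underside
Things that resemble listed ones, but are neither listed nor needed, are in the scene too. What is shaped like the tin_c but green or pink is not meant.

How it is judged:
On the way, in this order (a step that is already met when the one before it is completed fails the run):
1. the full (heavy) tin stands upright on the tray, let go, with the tray home (((x of tin_a_mid in the frame of tray_mid between -0.05 and 0.05 m and y of tin_a_mid in the frame of tray_mid between -0.05 and 0.05 m and z of tin_a_mid in the frame of tray_mid between 0.015 and 0.034 m and angle between tin_a_mid's own z axis and vertical below 0.15 rad and value of joint tray below 0.06 rad and contact force between the fingers and tin_a below 0.2 N and contact force between tin_a and bin above 2.8 N) or (x of tin_b_mid in the frame of tray_mid between -0.05 and 0.05 m and y of tin_b_mid in the frame of tray_mid between -0.05 and 0.05 m and z of tin_b_mid in the frame of tray_mid between 0.015 and 0.034 m and angle between tin_b_mid's own z axis and vertical below 0.15 rad and value of joint tray below 0.06 rad and contact force between the fingers and tin_b below 0.2 N and contact force between tin_b and bin above 2.8 N) or (x of tin_c_mid in the frame of tray_mid between -0.05 and 0.05 m and y of tin_c_mid in the frame of tray_mid between -0.05 and 0.05 m and z of tin_c_mid in the frame of tray_mid between 0.015 and 0.034 m and angle between tin_c_mid's own z axis and vertical below 0.15 rad and value of joint tray below 0.06 rad and contact force between the fingers and tin_c below 0.2 N and contact force between tin_c and bin above 2.8 N))), for 0.2 s.
2. the tin has been tipped into the bin (((x of tin_a_mid in the frame of bin between -0.1 and 0.1 m and y of tin_a_mid in the frame of bin between -0.07 and 0.07 m and z of tin_a_mid in the frame of bin below 0.09 m) or (x of tin_b_mid in the frame of bin between -0.1 and 0.1 m and y of tin_b_mid in the frame of bin between -0.07 and 0.07 m and z of tin_b_mid in the frame of bin below 0.09 m) or (x of tin_c_mid in the frame of bin between -0.1 and 0.1 m and y of tin_c_mid in the frame of bin between -0.07 and 0.07 m and z of tin_c_mid in the frame of bin below 0.09 m))), for 0.1 s.
At the end, for the whole second after the job is handed in: The full tin lies inside the bin (its centre within the walls, less than 90 mm above the bench, resting on it with over 2.8 N) and is at rest; the tray is home (within 0.05 rad); both light tins stand upright (within 0.15 rad) and at rest on the bench (value of joint tray below 0.05 rad and ((x of tin_a_mid in the frame of bin between -0.1 and 0.1 m and y of tin_a_mid in the frame of bin between -0.07 and 0.07 m and z of tin_a_mid in the frame of bin below 0.09 m and contact force between tin_a and bin above 2.8 N and linear speed of tin_a below 0.05 m/s and angle between each of tin_b_mid, tin_c_mid's own z axis and vertical below 0.15 rad and height (world z) of each of tin_b_mid, tin_c_mid below 0.034 m and linear speed of each of tin_b, tin_c below 0.02 m/s) or (x of tin_b_mid in the frame of bin between -0.1 and 0.1 m and y of tin_b_mid in the frame of bin between -0.07 and 0.07 m and z of tin_b_mid in the frame of bin below 0.09 m and contact force between tin_b and bin above 2.8 N and linear speed of tin_b below 0.05 m/s and angle between each of tin_a_mid, tin_c_mid's own z axis and vertical below 0.15 rad and height (world z) of each of tin_a_mid, tin_c_mid below 0.034 m and linear speed of each of tin_a, tin_c below 0.02 m/s) or (x of tin_c_mid in the frame of bin between -0.1 and 0.1 m and y of tin_c_mid in the frame of bin between -0.07 and 0.07 m and z of tin_c_mid in the frame of bin below 0.09 m and contact force between tin_c and bin above 2.8 N and linear speed of tin_c below 0.05 m/s and angle between each of tin_a_mid, tin_b_mid's own z axis and vertical below 0.15 rad and height (world z) of each of tin_a_mid, tin_b_mid below 0.034 m and linear speed of each of tin_a, tin_b below 0.02 m/s))); the robot touches nothing.
It fails at once if the tray snaps back: it returns faster than 2 rad/s (about 0.21 m/s at the paddle) (velocity of joint tray below -2 rad/s).
It fails at once if the tin is pushed down through the tray with the fingers instead of being tipped in with the paddle ((contact force between the fingers and tin_a above 1 N or contact force between the fingers and tin_b above 1 N or contact force between the fingers and tin_c above 1 N) and value of joint tray above 0.3 rad).
It fails at once if a bystander is moved more than 40 mm or tipped over (distance of any of tube_rack, reagent_bottle, tip_box, marker, jar from where it was at the start of the episode above 0.04 m or angle between any of tube_rack, reagent_bottle, tip_box, marker, jar's own z axis and vertical above 0.5 rad).
It also fails if it takes over 72 s, if anything falls off the work surface, if the arm or the gripper's body presses on something with over 40 N, if the wrist force passes 120 N, or if a joint passes its speed limit or range.

ROBOT

A 6-joint arm with a two-finger parallel gripper is mounted at the origin on the work surface. World frame = base frame: x ahead of the robot, y to its left, z up, the work surface at z = 0. Lengths are in m, angles in rad, forces in N, time in s.
With the tool pointing down it reaches from about 0.375 to 0.9 m from the base axis. Payload 3.1 kg.
Tool frame: the origin (TCP) lies at the very end of the fingers, on their centre line; the grasp point (between the pads) lies 19 mm behind it (robot.hold_point_z is the z of the grasp point in the tool frame, in m); z points along the fingers, y is the direction in which the jaws open and shut (so a half turn about z gives the same grasp; the last joint's range is limited). The gripper opens to 87 mm and grips with 3 to 60 N. Pads are 19 mm wide; open, the fingers measure 117 mm over their backs; the gripper's body (75 mm by 190 mm) begins 51 mm behind the grasp point.
Start: joints at [1.085, 0.527, 1.433, -0, 1.181, -0.178], TCP at [0.189, 0.596, 0.223] pointing down, gripper open.
Joint ranges: [-3.08, 3.08], [-0.75, 2.2], [0.22, 2.44], [-1.43, 4.57], [0, 2.65], [-2.85, 2.85]. Speed limits (rad/s): [2.79, 2.79, 3.14, 3.14, 3.14, 3.14].

INTERFACE

Orientations are given as a unit quaternion [x, y, z, w].
In Python, from rig import robot, viewer, spotter gives the robot as it stands.
- The arm moves only by the shell command python3 -m crank 'ROWS' [FORCE]. ROWS is text: rows parted by semicolons, each of 7 numbers parted by spaces: the turn, a rotation vector about the tool's x, y, z in units of 5 degrees (1.0 is 5 degrees), then the shift along the tool's x, y, z in units of 40 mm (1.0 is 40 mm), then the gripper's target within -1 to 1 (shut at 1, half-way at 0, fully open at -1). A call has 1 to 5 rows; each row shifts and turns the pose as measured when the row begins, along the tool's axes as they then stand; what a row does not reach is not made up. A row lasts 1/8 s, in which the tool goes at most 62.5 mm and 10.7 degrees, less where a joint would pass 70% of its speed; a pose out of reach is approached as far as the arm can. A call is refused whole if a number of a shift passes 1 or a number of a turn 1, either way. A call with a gripper value outside its range is refused whole. The fingers move at their own pace and stop on an object; FORCE is the grip in N (left out, the last holds). Time passes only in rows, so rows that do not move let the fingers close. It gives the time, the measured TCP pose, the force and the opening at its end, in the units of the state.
- robot.get_obs(): the state, without advancing time (a new reading comes with each control period).
- viewer.camera(name): name is "side" or "top" or "wrist"; returns a dict with "img" (384x512x3 uint8, red, green, blue), "camera_matrix" (3x3 intrinsics, pixels), "xyz" and "attitude" of the camera in the world. Camera axes: x right, y down, z forward; pixel columns grow to the right and rows downward; lengths in m; the calibration is good to about 2 mm. A picture is of the moment at which its call begins. There is no depth.
- robot.hand_in(): hands the job in, once; it reports no verdict.
Trained networks look in a picture, given as the dict that the camera call returned (one of the last four; its "shot" number tells which), for a name from the list of things; names that differ only in an ending like _2 or _b are one class to them, and where a whole thing is asked for, a point or a joint stands for the part that bears it (a point fixed in the world has none). Each returns a list of dicts, best first, with "score" (0 to 1); they miss things now and then, are a little off and sometimes report something else, mostly with a low value. They report only what shows in the picture. A call takes as long as a camera call. They do not tell look-alikes from the thing itself.
- spotter.boxes_of(name, picture): "at" ([x, y, z] in m, in the coordinates of the camera as it stood for that picture, good to about 4 mm: the middle of the surface that is visible of it).
The state is a dict: "time": time; "q": joint angles; "joint_velocities": joint speeds; "joint_torque": joint torques, N m; "position": TCP position; "tool_rot": TCP orientation; "ft_force": force on the tool from outside, world axes, zero at the start; "moment": the same for the moment, N m; "grip_width": finger opening in m.
Only numpy, scipy, OpenCV 4.12 (cv2) and the standard library are available. Lean on these libraries where they do the work, as an engineer would, in place of code of your own. Each camera call takes 0.05 s, during which the arm holds its last target.

## Working session

There is one attempt and no reset: what is moved stays moved. The work goes in short steps, Python scripts to look and compute and a shell command to move; the robot and the scene stay as the last step left them, time stands still between calls to the robot, and variables do not carry over. Pictures are saved under pics/ and viewed, and the job is handed in when it is done.

```bash
ls; mkdir -p pics; python3 - <<'E'
from rig import robot, viewer, spotter
import cv2
o=robot.get_obs(); print({k:o[k] for k in ('time','position','tool_rot','ft_force','grip_width')})
for n in ('top','side','wrist'):
    p=viewer.camera(n); cv2.imwrite(f'pics/{n}0.png',p['img'][:,:,::-1]); print(n,p['camera_matrix'],p['xyz'],p['attitude'],p['shot'])
E
```

```text
pics
{'time': 0.0, 'position': array([0.18897529, 0.59497334, 0.2215655 ]), 'tool_rot': array([ 1.53281474e-01,  9.88181958e-01, -1.04050817e-03, -3.54499877e-04]), 'ft_force': array([-0.9239628 , -0.44903734, -0.38146241]), 'grip_width': 0.08733695172716224}
top [[490.28969305   0.         256.08998929]
 [  0.         490.28969305 180.64496371]
 [  0.           0.           1.        ]] [0.44597758 0.10615726 1.65319749] [ 0.70767296 -0.70556471  0.02622317 -0.02626342] 1
side [[397.06543838   0.         261.43330229]
 [  0.         397.06543838 195.88471516]
 [  0.           0.           1.        ]] [ 0.09151674 -0.48088354  0.7972871 ] [ 0.85851092 -0.29373259  0.13660181 -0.39751743] 2
wrist [[273.52292234   0.         256.14220069]
 [  0.         273.52292234 190.55186469]
 [  0.           0.           1.        ]] [0.11318885 0.62086432 0.38425641] [0.79857493 0.583534   0.08623764 0.11970469] 3
```

View pics/top0.png

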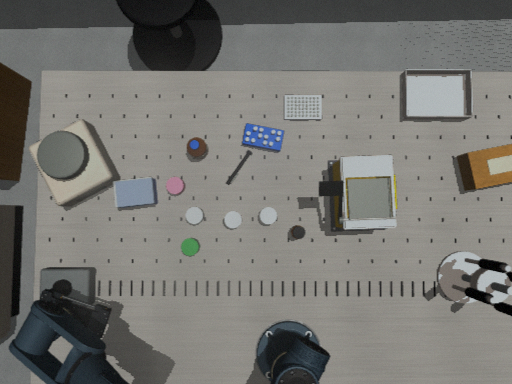

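View pics/side0.png

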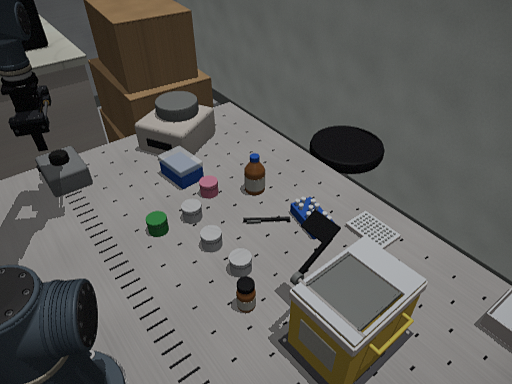

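View pics/wrist0.png

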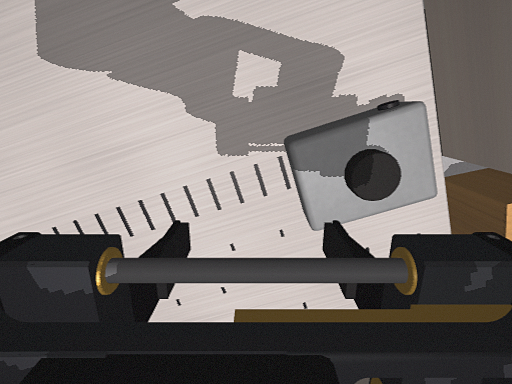

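```bash
cat > h.py <<'E'
from rig import robot, viewer, spotter
import cv2, numpy as np
from scipy.spatial.transform import Rotation as R
def world(p,at): return R.from_quat(p['attitude']).apply(at)+p['xyz']
def proj(p,X):
    c=R.from_quat(p['attitude']).inv().apply(np.array(X)-p['xyz']); u=p['camera_matrix']@c; return u[:2]/u[2]
def ray(p,uv,z):
    d=R.from_quat(p['attitude']).apply(np.linalg.inv(p['camera_matrix'])@[uv[0],uv[1],1]); t=(z-p['xyz'][2])/d[2]; return p['xyz']+t*d
def save(p,n,crop=None,s=1):
    im=p['img'][:,:,::-1]
    if crop: im=im[crop[1]:crop[3],crop[0]:crop[2]]
    cv2.imwrite('pics/'+n,cv2.resize(im,None,fx=s,fy=s,interpolation=cv2.INTER_CUBIC))
def tool(X,yaw=None):
    o=robot.get_obs(); r=R.from_quat(o['tool_rot'])
    return r.inv().apply(np.array(X)-o['position'])
E
python3 - <<'E'
from h import *
np.set_printoptions(precision=3,suppress=True)
for n in ('top','side'):
    p=viewer.camera(n)
    for name in ('tin_a','bin','paddle','tray_mid','tube_rack','reagent_bottle','tip_box','marker','jar'):
        for d in spotter.boxes_of(name,p)[:6]:
            w=world(p,np.array(d['at'])); print(n,name,round(d['score'],2),w,proj(p,w).round())
E
```

```text
top tin_a 0.79 [0.44  0.183 0.049] [233. 219.]
top tin_a 0.75 [0.351 0.32  0.047] [190. 246.]
top tin_a 0.7 [0.549 0.37  0.048] [176. 185.]
top tin_a 0.66 [0.455 0.306 0.05 ] [195. 214.]
top tin_a 0.63 [0.453 0.069 0.044] [267. 215.]
top bin 0.56 [ 0.518 -0.212  0.192] [363. 193.]
top tray_mid 0.91 [ 0.509 -0.209  0.192] [362. 196.]
top tube_rack 0.97 [0.713 0.088 0.034] [262. 137.]
top tube_rack 0.35 [0.458 0.307 0.054] [194. 213.]
top reagent_bottle 0.77 [0.667 0.29  0.091] [199. 148.]
top reagent_bottle 0.73 [0.454 0.069 0.046] [267. 215.]
top reagent_bottle 0.3 [0.525 0.497 0.071] [135. 192.]
top tip_box 0.84 [0.524 0.497 0.071] [135. 192.]
top tip_box 0.15 [ 0.509 -0.213  0.187] [363. 196.]
top marker 0.66 [0.601 0.167 0.014] [238. 171.]
top jar 0.64 [ 0.401 -0.024  0.086] [297. 231.]
side tin_a 0.95 [0.443 0.06  0.049] [239. 259.]
side tin_a 0.9 [0.346 0.302 0.044] [158. 223.]
side tin_a 0.84 [0.433 0.172 0.048] [211. 235.]
side tin_a 0.78 [0.539 0.358 0.046] [208. 185.]
side tin_a 0.64 [0.446 0.294 0.042] [192. 210.]
side bin 0.64 [0.605 0.172 0.01 ] [263. 218.]
side bin 0.62 [ 0.481 -0.246  0.191] [352. 300.]
side paddle 0.84 [ 0.504 -0.213  0.189] [347. 283.]
side tray_mid 0.9 [ 0.507 -0.212  0.188] [348. 282.]
side tube_rack 0.56 [0.704 0.112 0.033] [303. 209.]
side tube_rack 0.51 [0.445 0.057 0.049] [241. 259.]
side reagent_bottle 0.63 [0.661 0.284 0.071] [255. 175.]
side tip_box 0.68 [0.51  0.476 0.067] [180. 165.]
side marker 0.7 [0.602 0.169 0.012] [263. 218.]
side jar 0.6 [ 0.388 -0.036  0.067] [244. 292.]
```

Candidates in the top view: white tins at (194,215), (232,219) and (268,215). The look-alikes are green at (190,246) and pink at (175,185), both excluded by the description. The jar is at (297,232). I'll check this in close crops.

```bash
python3 - <<'E'
from h import *
p=viewer.camera('top')
save(p,'tins.png',(150,170,310,260),5)
save(p,'bin.png',(290,140,410,245),6)
p=viewer.camera('side')
save(p,'bins.png',(270,190,440,384),4)
E
```

```text
(no output)
```

View pics/tins.png

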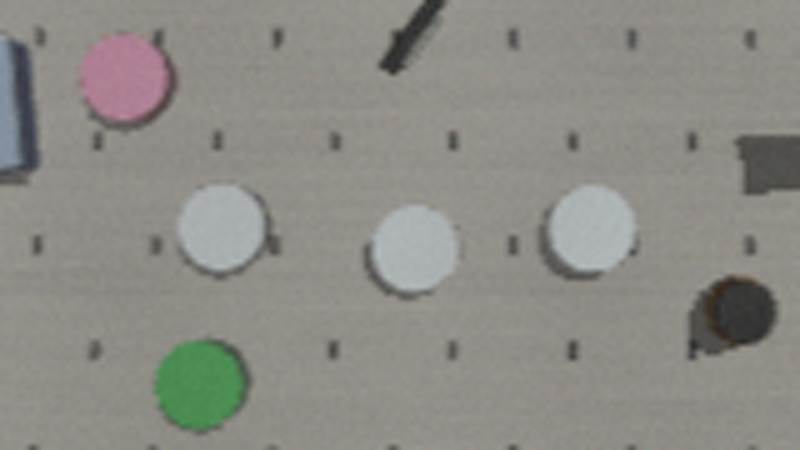

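View pics/bin.png

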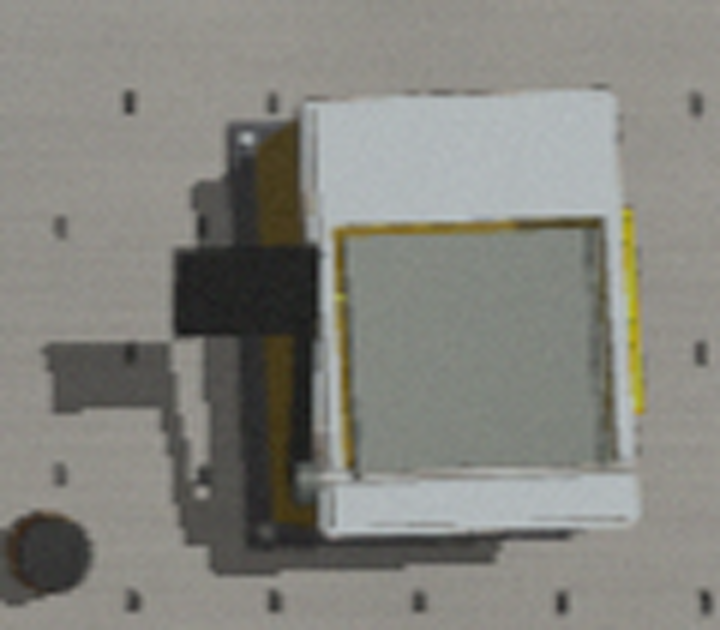

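View pics/bins.png

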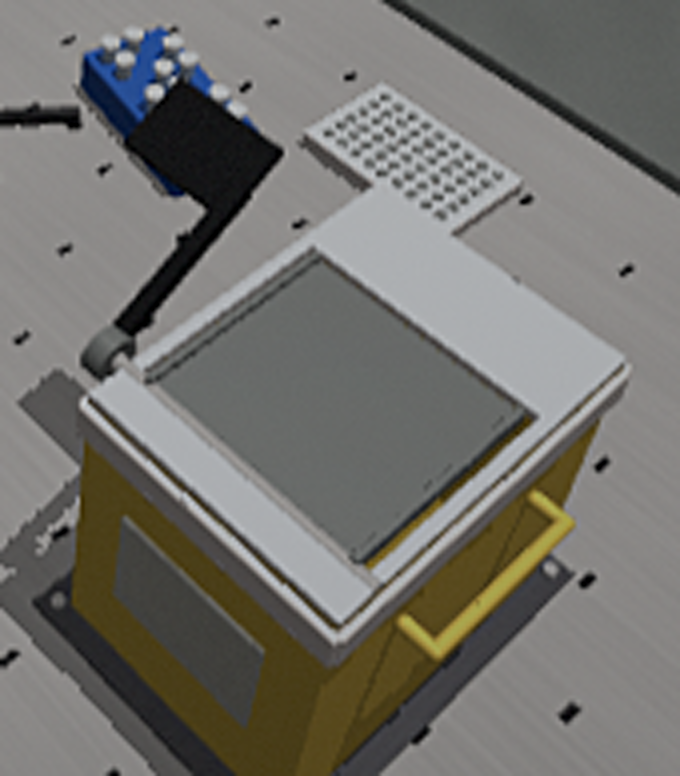

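Three white tins at top-view (194,215), (232,219) and (268,215), with the pink and green ones clearly different. The bin's paddle is at (331,189), on its +y side, and the hinge is on the near edge. Next I'll measure the geometry.

```bash
python3 - <<'E'
from h import *
np.set_printoptions(precision=4,suppress=True)
p=viewer.camera('top')
f=lambda u,v,z:ray(p,(290+u/6-.5+.08,140+v/6-.5+.08),z)
for n,u,v,z in [('tl',315,102,.19),('tr',613,92,.19),('br',638,520,.19),('bl',322,533,.19),('h1',320,478,.19),('h2',635,468,.19),('t1',345,235,.19),('t2',600,225,.19),('pa',177,250,.245),('pb',177,335,.235),('pc',305,248,.245)]: print(n,f(u,v,z))
g=lambda u,v,z:ray(p,(150+u/5-.4,170+v/5-.4),z)
for u,v in [(221,227),(415,249),(592,228)]: print('tin',g(u,v,.048))
s=viewer.camera('side')
g=lambda u,v,z:ray(s,(270+u/4-.4,190+v/4-.4),z)
for n,u,v,z in [('h1',125,365,.19),('tfar',318,255,.19),('tfr',535,415,.19),('tnr',358,560,.19),('tnl',150,378,.19),('p1',283,152,.257),('p2',183,80,.257),('p3',125,145,.233),('p4',215,210,.233)]: print(n,g(u,v,z))
for d in spotter.boxes_of('tin_a',s):
    w=world(s,np.array(d['at'])); print(w)
E
```

```text
tl [ 0.6281 -0.1517  0.19  ]
tr [ 0.6335 -0.3009  0.19  ]
br [ 0.4201 -0.3096  0.19  ]
bl [ 0.4133 -0.153   0.19  ]
h1 [ 0.4404 -0.1523  0.19  ]
h2 [ 0.4458 -0.3085  0.19  ]
t1 [ 0.5613 -0.166   0.19  ]
t2 [ 0.5667 -0.2933  0.19  ]
pa [ 0.5495 -0.075   0.245 ]
pb [ 0.5091 -0.076   0.235 ]
pc [ 0.5507 -0.1365  0.245 ]
tin [0.4523 0.3095 0.048 ]
tin [0.4383 0.1827 0.048 ]
tin [0.4523 0.0672 0.048 ]
h1 [ 0.4379 -0.1569  0.19  ]
tfar [ 0.5611 -0.1656  0.19  ]
tfr [ 0.5675 -0.2931  0.19  ]
tnr [ 0.4473 -0.2931  0.19  ]
tnl [ 0.4421 -0.1697  0.19  ]
p1 [ 0.5448 -0.1451  0.257 ]
p2 [ 0.5425 -0.0783  0.257 ]
p3 [ 0.5056 -0.0779  0.233 ]
p4 [ 0.51   -0.1377  0.233 ]
[0.4437 0.2952 0.041 ]
[0.4464 0.0582 0.0452]
[0.5432 0.3587 0.0441]
[0.4286 0.1726 0.0441]
[0.3417 0.3055 0.0458]
```

```bash
python3 -m crank '0 0 1 0 0 0 -1;0 0 1 0 0 0 -1;0 0 1 0 0 0 -1;0 0 1 0 0 0 -1;0 0 1 0 0 0 -1'; python3 -m crank '0 0 1 0 0 0 -1;0 0 1 0 0 0 -1;0 0 1 0 0 0 -1;0 0 1 0 0 0 -1;0 0 1 0 0 0 -1'; python3 -m crank '0 0 1 0 0 0 -1;0 0 1 0 0 0 -1;0 0 1 0 0 0 -1;0 0 1 0 0 0 -1;0 0 0.4 0 0 0 -1' 25
python3 - <<'E'
from h import *
o=robot.get_obs();print(R.from_quat(o['tool_rot']).as_matrix().round(3),o['q'].round(2),tool([.452,.310,.1])/.04)
E
```

```text
time: 2.02
position: [0.1893, 0.5956, 0.2225]
tool_rot: [0.37, 0.929, -0.0, -0.0]
ft_force: [-0.2, -0.0, -0.4]
grip_width: 0.0869
time: 2.65
position: [0.1893, 0.5956, 0.2225]
tool_rot: [0.569, 0.823, -0.0, -0.0]
ft_force: [-0.2, -0.7, -0.1]
grip_width: 0.0869
time: 3.28
position: [0.1893, 0.5955, 0.2225]
tool_rot: [0.72, 0.694, -0.0, 0.0]
ft_force: [0.2, -0.5, 0.4]
grip_width: 0.0867
[[ 0.036  0.999 -0.   ]
 [ 0.999 -0.036 -0.   ]
 [-0.    -0.    -1.   ]] [1.08 0.53 1.43 0.   1.18 1.12] [-6.895058    6.82358866  3.06323313]
```

```bash
python3 -m crank '0 0 0 -1 1 0 -1;0 0 0 -1 1 0 -1;0 0 0 -1 1 0 -1;0 0 0 -1 1 0 -1;0 0 0 -1 1 0 -1'; python3 -m crank '0 0 0 -1 1 0.5 -1;0 0 0 -0.9 0.8 0.5 -1;0 0 0 0 0 0 -1'
python3 - <<'E'
from h import *
print(tool([.452,.310,.1])/.04)
p=viewer.camera('wrist'); save(p,'w1.png')
for d in spotter.boxes_of('tin_a',p):
    w=world(p,np.array(d['at'])); print(w.round(3),round(d['score'],2),proj(p,w).round())
E
```

```text
time: 3.9
position: [0.3856, 0.3876, 0.2228]
tool_rot: [0.717, 0.697, 0.002, -0.0]
ft_force: [0.6, 0.2, 0.6]
grip_width: 0.0867
time: 4.28
position: [0.462, 0.305, 0.1831]
tool_rot: [0.719, 0.695, 0.005, 0.001]
ft_force: [-0.5, 0.4, 0.1]
grip_width: 0.0872
[ 0.10376654 -0.26982268  2.07552848]
[0.455 0.318 0.045] 0.8 [248. 172.]
[0.356 0.328 0.047] 0.75 [158. 166.]
[0.545 0.374 0.043] 0.75 [330. 117.]
[0.441 0.205 0.039] 0.58 [241. 258.]
```

View pics/w1.png

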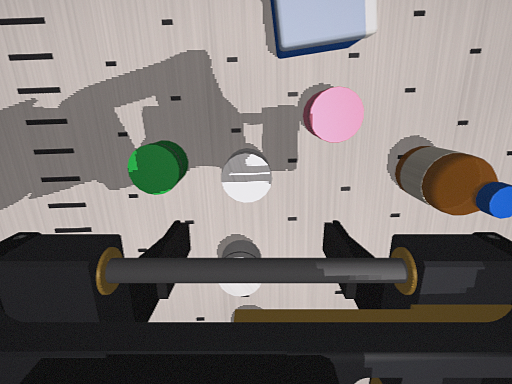

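Tin a is at (247,174) in the wrist view, under and ahead of the fingers. The wrist estimate of (0.455, 0.318) agrees with the top view to within 8 mm, so I'll descend.

```bash
python3 -m crank '0 0 0 0.1 -0.27 0.9 -1;0 0 0 0 0 0.9 -1;0 0 0 0 0 0.9 -1;0 0 0 0 0 0.9 -1;0 0 0 0 0 0.5 -1' 25
python3 - <<'E'
from h import *
print(tool([.452,.310,.013])/.04)
E
```

```text
time: 5.0
position: [0.4511, 0.3234, 0.0223]
tool_rot: [0.714, 0.7, 0.013, 0.002]
ft_force: [0.2, 0.4, 0.3]
grip_width: 0.0869
[-0.33856465  0.02480924  0.22723799]
```

```bash
cat >> h.py <<'E'
def corr(X,jaw=(1,0,0)):
    o=robot.get_obs(); r=R.from_quat(o['tool_rot'])
    y=np.array(jaw,float);y/=np.linalg.norm(y); z=np.array([0,0,-1.]); x=np.cross(y,z)
    t=R.from_matrix(np.stack([x,y,z],1)); rv=(r.inv()*t).as_rotvec()
    print('t',round(o['time'],2),'turn',(np.degrees(rv)/5).round(2),'shift',(r.inv().apply(np.array(X)-o['position'])/.04).round(2),'F',o['ft_force'].round(1),'w',round(o['grip_width'],4),'pos',o['position'].round(4))
E
python3 -c "
from h import *
corr([.452,.310,.013])"
```

```text
t 5.0 turn [ 0.24 -0.18 -0.21] shift [-0.34  0.02  0.23] F [0.2 0.4 0.3] w 0.0869 pos [0.4511 0.3234 0.0223]
```

```bash
python3 -m crank '0.24 -0.18 -0.2 -0.34 0 0.22 -1;0 0 0 0 0 0 -1' 25
python3 -c "
from h import *
corr([.452,.310,.013])"
```

```text
time: 5.25
position: [0.4492, 0.3114, 0.0128]
tool_rot: [0.705, 0.709, -0.001, -0.0]
ft_force: [-0.3, 0.2, 1.1]
grip_width: 0.0872
t 5.25 turn [-0.03  0.02  0.05] shift [-0.04  0.07 -0.  ] F [-0.3  0.2  1.1] w 0.0872 pos [0.4492 0.3114 0.0128]
```

```bash
python3 -m crank '0 0 0 0 0 0 1;0 0 0 0 0 0 1;0 0 0 0 0 0 1;0 0 0 0 0 0 1' 25;  python3 -m crank '0 0 0 0 0 -0.4 1;0 0 0 0 0 -0.4 1;0 0 0 0 0 0 1;0 0 0 0 0 0 1'; python3 -m crank '0 0 0 0 0 0 1';python3 -m crank '0 0 0 0 0 0 1'
python3 -c "
from h import *
corr([.452,.310,.013])"
```

```text
time: 5.75
position: [0.4515, 0.3128, 0.0159]
tool_rot: [0.705, 0.709, 0.002, 0.001]
ft_force: [0.7, 0.0, -4.4]
grip_width: 0.056
time: 6.25
position: [0.4498, 0.3121, 0.0496]
tool_rot: [0.705, 0.709, 0.0, 0.0]
ft_force: [0.8, 0.0, -4.3]
grip_width: 0.0561
time: 6.38
position: [0.4496, 0.312, 0.0494]
tool_rot: [0.705, 0.709, 0.0, 0.0]
ft_force: [0.2, 0.2, -4.2]
grip_width: 0.056
time: 6.5
position: [0.4493, 0.3118, 0.049]
tool_rot: [0.705, 0.709, -0.0, 0.0]
ft_force: [0.5, 0.2, -4.2]
grip_width: 0.056
t 6.5 turn [-0.    0.    0.05] shift [-0.05  0.07  0.9 ] F [ 0.5  0.2 -4.2] w 0.056 pos [0.4493 0.3118 0.049 ]
```

Tin a reads about 4.5 N against a baseline near 0, roughly 0.46 kg, so it is the full tin. I'll carry it to the tray, passing high above the paddle.

```bash
python3 -m crank '0 0 0 0 0 -1 1;0 0 0 0 0 -1 1;0 0 0 -0.8 0 -1 1;0 0 0 -0.8 0 -1 1;0 0 0 -0.8 0 -1 1';python3 -m crank '0 0 0 -0.8 0 -1 1;0 0 0 -0.8 0 -0.5 1;0 0 0 -0.8 0.2 0 1;0 0 0 -0.8 0.2 0 1;0 0 0 0 0 0 1'
python3 -c "
from h import *
corr([.505,-.230,.31])"
```

```text
time: 7.12
position: [0.4467, 0.2142, 0.2488]
tool_rot: [0.704, 0.71, -0.006, -0.003]
ft_force: [0.8, -0.6, -5.8]
grip_width: 0.0559
time: 7.75
position: [0.4635, 0.0808, 0.3132]
tool_rot: [0.705, 0.709, -0.005, -0.001]
ft_force: [-0.1, 0.6, -4.4]
grip_width: 0.0563
t 7.75 turn [-0.1   0.07  0.07] shift [-7.77  0.99  0.12] F [-0.1  0.6 -4.4] w 0.0563 pos [0.4635 0.0808 0.3132]
```

```bash
python3 -m crank '-0.1 0.07 0 -0.9 0.2 0 1;0 0 0 -0.9 0.2 0 1;0 0 0 -0.9 0.2 0 1;0 0 0 -0.9 0.2 0 1;0 0 0 -0.9 0.2 0 1';python3 -m crank '0 0 0 -0.9 0 0 1;0 0 0 -0.9 0 0 1;0 0 0 -0.9 0 0 1;0 0 0 -0.4 0 0 1;0 0 0 0 0 0 1'
python3 - <<'E'
from h import *
corr([.505,-.230,.204])
p=viewer.camera('wrist'); save(p,'w2.png')
p=viewer.camera('side'); save(p,'s2.png')
E
```

```text
time: 8.38
position: [0.5012, -0.0967, 0.3091]
tool_rot: [0.703, 0.712, -0.0, -0.006]
ft_force: [0.8, 0.4, -5.0]
grip_width: 0.0561
time: 9.0
position: [0.5016, -0.2208, 0.3036]
tool_rot: [0.703, 0.712, 0.001, -0.011]
ft_force: [0.5, 0.8, -5.3]
grip_width: 0.0563
t 9.0 turn [-0.17 -0.19  0.15] shift [-0.27  0.12  2.49] F [ 0.5  0.8 -5.3] w 0.0563 pos [ 0.5016 -0.2208  0.3036]
```

View pics/s2.png

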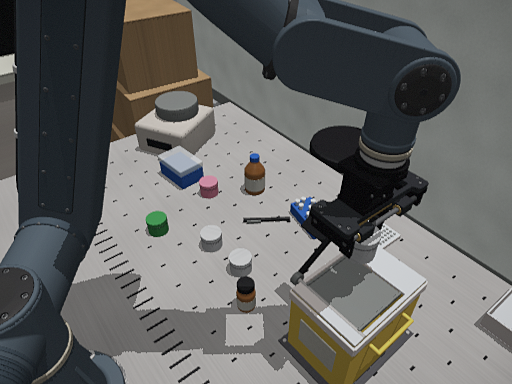

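View pics/w2.png

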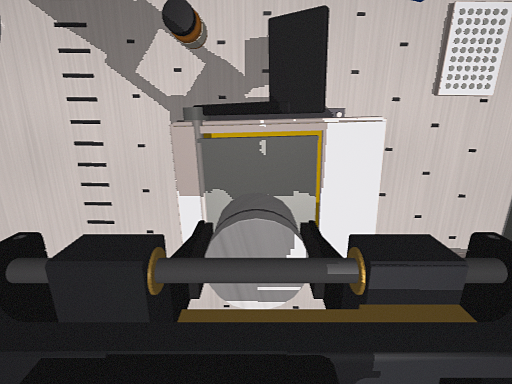

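In the wrist view the tin (258,250) is held over the tray, whose far-left edge is at (262,130). In the side view it is above the tray at (370,245). I'll descend.

```bash
python3 -m crank '-0.17 -0.19 0.1 -0.26 0.12 0.6 1;0 0 0 0 0 0.6 1;0 0 0 0 0 0.6 1;0 0 0 0 0 0.3 1;0 0 0 0 0 0 1'
python3 - <<'E'
from h import *
corr([.505,-.230,.204])
E
```

```text
time: 9.72
position: [0.5071, -0.2217, 0.2191]
tool_rot: [0.702, 0.712, 0.002, -0.0]
ft_force: [-0.2, 0.1, -4.7]
grip_width: 0.0564
t 9.72 turn [ 0.02 -0.03  0.15] shift [-0.21 -0.06  0.38] F [-0.2  0.1 -4.7] w 0.0564 pos [ 0.5071 -0.2217  0.2191]
```

```bash
python3 -m crank '0 0 0 -0.2 0 0.2 1;0 0 0 0 0 0.1 1;0 0 0 0 0 0 1'
python3 - <<'E'
from h import *
corr([.505,-.230,.204])
E
```

```text
time: 10.1
position: [0.5088, -0.2307, 0.2085]
tool_rot: [0.702, 0.712, 0.002, 0.002]
ft_force: [0.4, -0.1, -4.1]
grip_width: 0.0561
t 10.1 turn [ 0.06 -0.    0.16] shift [ 0.02 -0.09  0.11] F [ 0.4 -0.1 -4.1] w 0.0561 pos [ 0.5088 -0.2307  0.2085]
```

```bash
python3 -m crank '0 0 0 0 -0.08 0.06 1;0 0 0 0 0 0 1'; python3 -m crank '0 0 0 0 0 0.05 1;0 0 0 0 0 0 1'
python3 - <<'E'
from h import *
corr([.505,-.230,.204])
E
```

```text
time: 10.35
position: [0.5055, -0.231, 0.2064]
tool_rot: [0.702, 0.712, 0.002, 0.002]
ft_force: [0.5, 0.2, -4.9]
grip_width: 0.056
time: 10.6
position: [0.5062, -0.2315, 0.2062]
tool_rot: [0.702, 0.712, 0.002, 0.004]
ft_force: [1.0, 0.4, -5.2]
grip_width: 0.0561
t 10.6 turn [0.09 0.02 0.15] shift [ 0.04 -0.03  0.05] F [ 1.   0.4 -5.2] w 0.0561 pos [ 0.5062 -0.2315  0.2062]
```

```bash
python3 -m crank '-0.1 0 0 0 0 0.1 1;0 0 0 0 0 0 1'; python3 -m crank '0 0 0 0 0 0.08 1;0 0 0 0 0 0 1'
python3 - <<'E'
from h import *
corr([.505,-.230,.204])
E
```

```text
time: 10.85
position: [0.5064, -0.2318, 0.2063]
tool_rot: [0.702, 0.712, 0.005, 0.008]
ft_force: [-1.3, -0.0, -2.8]
grip_width: 0.0561
time: 11.1
position: [0.5065, -0.2318, 0.2064]
tool_rot: [0.702, 0.712, 0.005, 0.009]
ft_force: [-0.1, 0.8, -3.7]
grip_width: 0.056
t 11.1 turn [0.23 0.06 0.17] shift [ 0.05 -0.04  0.06] F [-0.1  0.8 -3.7] w 0.056 pos [ 0.5065 -0.2318  0.2064]
```

```bash
python3 -m crank '0.23 0.06 0 0 0 0.15 1;0 0 0 0 0 0 1'
python3 - <<'E'
from h import *
corr([.505,-.230,.204])
p=viewer.camera('side'); save(p,'s3.png',(280,170,450,340),4)
E
```

```text
time: 11.35
position: [0.5069, -0.232, 0.2046]
tool_rot: [0.702, 0.712, -0.0, 0.001]
ft_force: [-4.1, 3.1, 15.0]
grip_width: 0.0559
t 11.35 turn [0.   0.02 0.17] shift [ 0.05 -0.05  0.01] F [-4.1  3.1 15. ] w 0.0559 pos [ 0.5069 -0.232   0.2046]
```

View pics/s3.png

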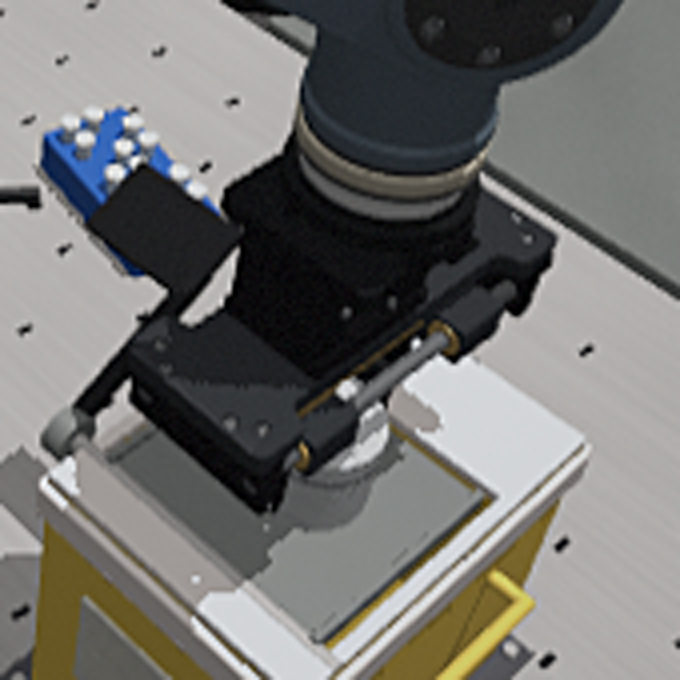

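The tin's base (about crop (330,510)) rests on the tray, and 15 N upward confirms contact. I'll open the fingers.

```bash
python3 -m crank '0 0 0 0 0 0 -1;0 0 0 0 0 0 -1;0 0 0 0 0 0 -1;0 0 0 0 0 0 -1' ; python3 -m crank '0 0 0 0 0 -0.3 -1;0 0 0 0 0 -0.8 -1;0 0 0 0 0 -1 -1;0 0 0 0 0 -1 -1'
python3 - <<'E'
from h import *
corr([.527,-.10,.30])
p=viewer.camera('side'); save(p,'s4.png',(280,170,450,340),4)
E
```

```text
time: 11.9
position: [0.5088, -0.2332, 0.2055]
tool_rot: [0.702, 0.712, 0.0, 0.003]
ft_force: [-0.2, 0.9, -1.3]
grip_width: 0.084
time: 12.4
position: [0.5068, -0.2318, 0.3307]
tool_rot: [0.702, 0.712, -0.0, -0.001]
ft_force: [0.3, -1.6, -0.4]
grip_width: 0.0872
t 12.4 turn [-0.02 -0.    0.16] shift [3.29 0.55 0.77] F [ 0.3 -1.6 -0.4] w 0.0872 pos [ 0.5068 -0.2318  0.3307]
```

View pics/s4.png

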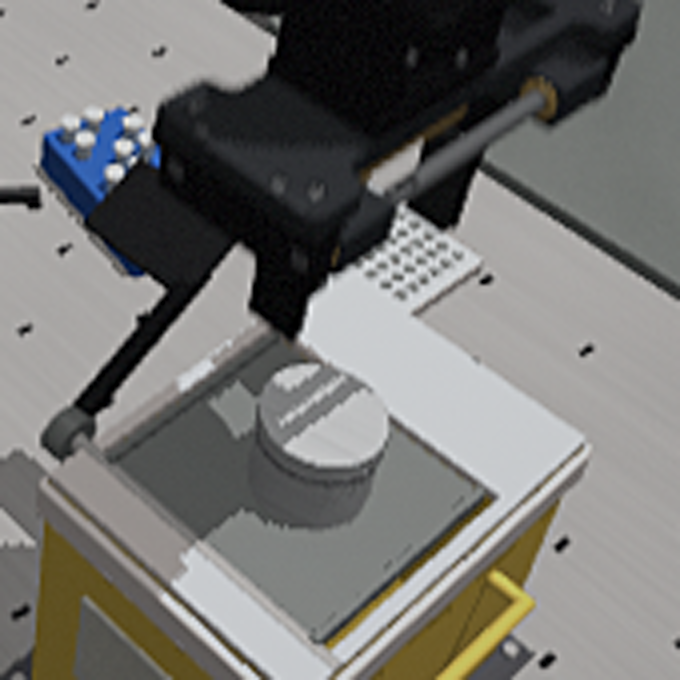

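The tin stands upright on the tray and is released. Next I'll close the fingers and move over the paddle.

```bash
python3 -m crank '0 0 0.08 0.9 0.2 0 1;0 0 0.08 0.9 0.2 0 1;0 0 0 0.9 0.2 0 1;0 0 0 0.8 0 0.4 1;0 0 0 0 0 0 1'
python3 - <<'E'
from h import *
corr([.532,-.095,.27])
p=viewer.camera('side'); save(p,'s5.png',(240,130,450,340),3.5)
p=viewer.camera('wrist'); save(p,'w5.png')
E
```

```text
time: 13.08
position: [0.5357, -0.0916, 0.3259]
tool_rot: [0.708, 0.706, 0.002, 0.011]
ft_force: [0.8, 0.5, -0.3]
grip_width: 0.0453
t 13.07 turn [ 0.22  0.14 -0.02] shift [-0.07 -0.12  1.4 ] F [ 0.8  0.5 -0.3] w 0.0453 pos [ 0.5357 -0.0916  0.3259]
```

View pics/s5.png

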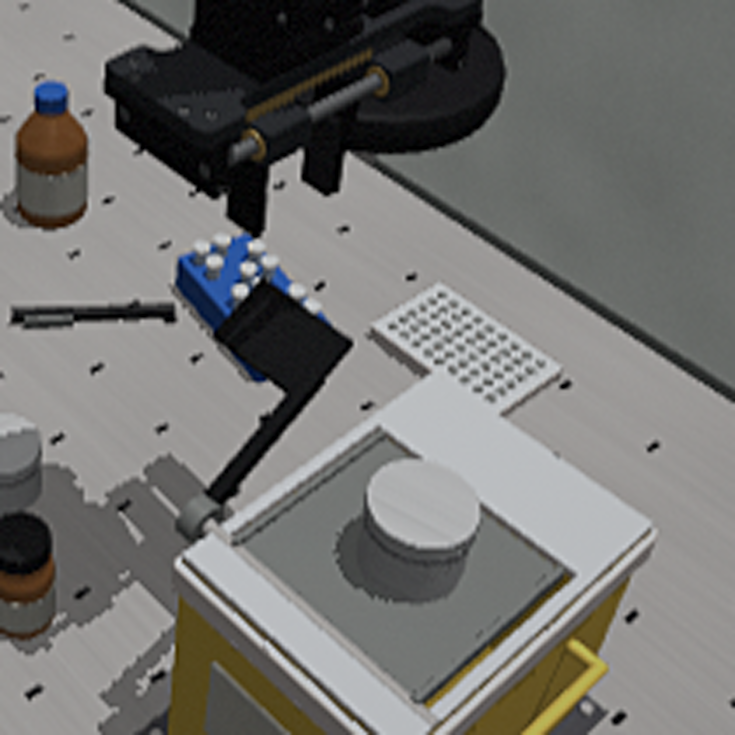

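View pics/w5.png

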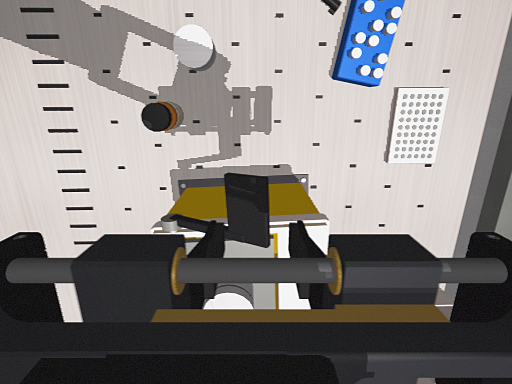

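The tin stands at (422,510) in the crop. In the wrist view the paddle (248,208) lies between the closing fingers. I'll descend onto it.

```bash
python3 -m crank '0.2 0.1 0 -0.05 -0.1 0.6 1;0 0 0 0 0 0.6 1;0 0 0 0 0 0 1' 30
python3 - <<'E'
from h import *
corr([.532,-.095,.25])
p=viewer.camera('top'); save(p,'t6.png',(290,140,410,245),5)
p=viewer.camera('side'); save(p,'s6.png',(240,130,450,340),3.5)
E
```

```text
time: 13.55
position: [0.5338, -0.1006, 0.2768]
tool_rot: [0.71, 0.704, -0.001, 0.004]
ft_force: [0.3, 0.1, 0.2]
grip_width: 0.0069
t 13.55 turn [ 0.05  0.08 -0.1 ] shift [ 0.15 -0.05  0.67] F [0.3 0.1 0.2] w 0.0069 pos [ 0.5338 -0.1006  0.2768]
```

View pics/s6.png

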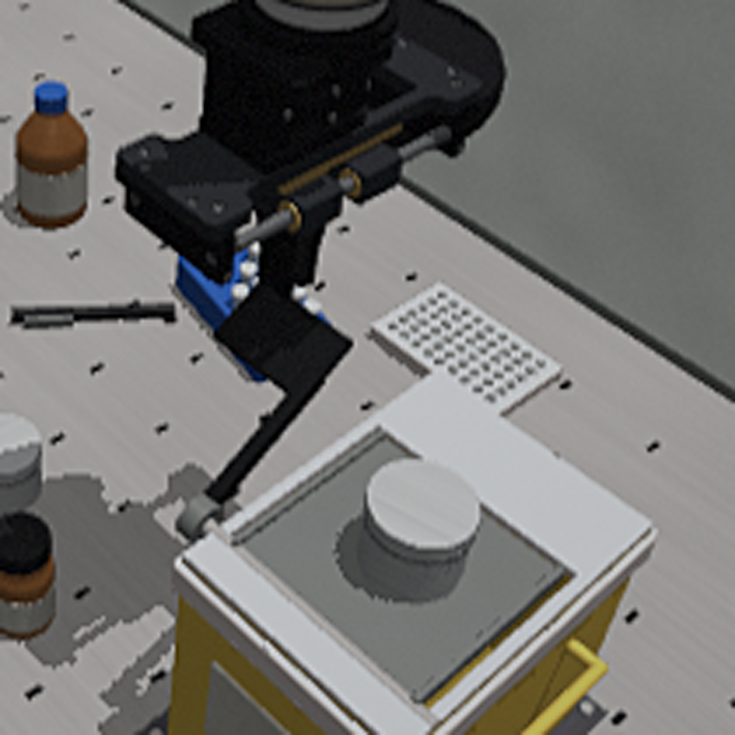

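```bash
python3 -m crank '0 0 0 0.1 -0.05 0.3 1;0 0 0 0 0 0.3 1;0 0 0 0 0 0.3 1;0 0 0 0 0 0.3 1'
python3 - <<'E'
from h import *
corr([.532,-.095,.14])
p=viewer.camera('side'); save(p,'s7.png',(240,130,450,340),3.5)
E
```

```text
time: 14.15
position: [0.5371, -0.0986, 0.2317]
tool_rot: [0.71, 0.704, 0.002, 0.011]
ft_force: [1.0, 0.2, 5.9]
grip_width: 0.0003
t 14.15 turn [ 0.22  0.14 -0.1 ] shift [ 0.12 -0.17  2.29] F [1.  0.2 5.9] w 0.0003 pos [ 0.5371 -0.0986  0.2317]
```

View pics/s7.png

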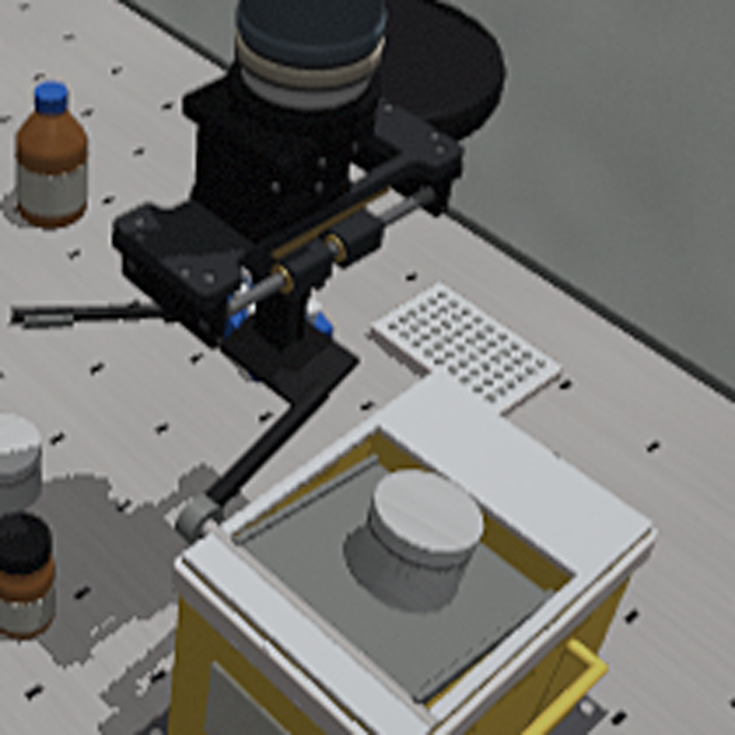

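Contact made: the tray is tilting and the tin is still on it. I'll press on.

```bash
python3 -m crank '0.2 0.1 0 0 -0.1 0.4 1;0 0 0 0 0 0.4 1;0 0 0 0 0 0.4 1;0 0 0 0 0 0.4 1'
python3 - <<'E'
from h import *
corr([.532,-.095,.14])
E
```

```text
time: 14.7
position: [0.5352, -0.0991, 0.1679]
tool_rot: [0.71, 0.704, 0.0, 0.003]
ft_force: [-5.5, -1.2, 10.3]
grip_width: 0.0004
t 14.7 turn [ 0.05  0.05 -0.09] shift [ 0.1  -0.08  0.7 ] F [-5.5 -1.2 10.3] w 0.0004 pos [ 0.5352 -0.0991  0.1679]
```

```bash
python3 -m crank '0 0 0 0 -0.05 0.4 1;0 0 0 0 0 0.3 1;0 0 0 0 0 0.2 1;0 0 0 0 0 0.15 1'
python3 - <<'E'
from h import *
corr([.532,-.095,.14])
p=viewer.camera('side'); save(p,'s8.png',(240,130,450,340),3.5)
E
```

```text
time: 15.2
position: [0.5353, -0.1002, 0.1338]
tool_rot: [0.709, 0.705, 0.001, 0.006]
ft_force: [-3.3, 5.3, 40.7]
grip_width: 0.0006
t 15.2 turn [ 0.11  0.09 -0.07] shift [ 0.13 -0.08 -0.16] F [-3.3  5.3 40.7] w 0.0006 pos [ 0.5353 -0.1002  0.1338]
```

View pics/s8.png

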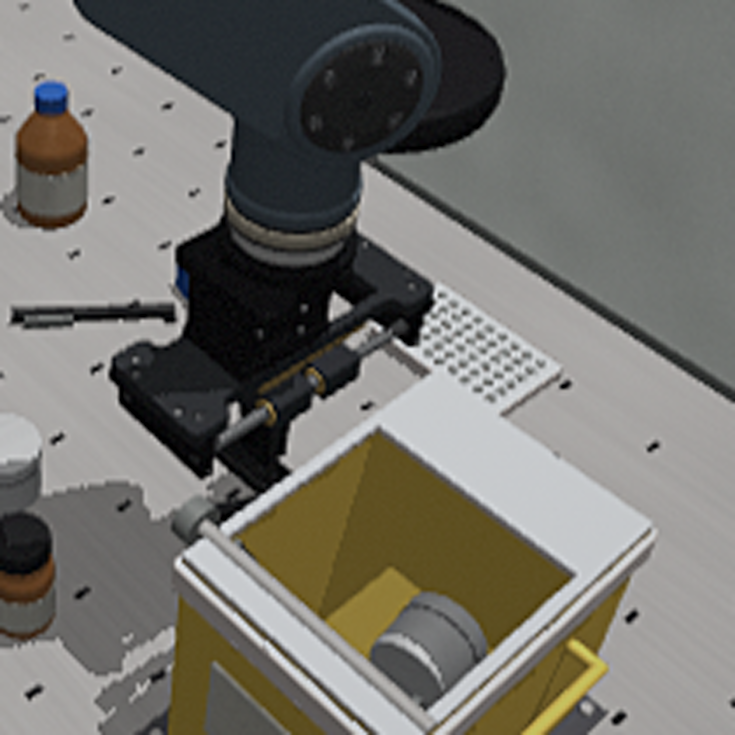

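```bash
python3 -m crank '0 0 0 0 0 -0.05 1;0 0 0 0 0 0 1;0 0 0 0 0 0 1'
python3 - <<'E'
from h import *
corr([.532,-.095,.14])
p=viewer.camera('top'); save(p,'t9.png',(290,140,410,245),6)
p=viewer.camera('side'); save(p,'s9.png',(240,130,450,340),3.5)
E
```

```text
time: 15.62
position: [0.5403, -0.0999, 0.1429]
tool_rot: [0.709, 0.705, 0.005, 0.012]
ft_force: [-2.7, 1.8, 12.7]
grip_width: 0.0003
t 15.62 turn [ 0.27  0.12 -0.07] shift [ 0.12 -0.21  0.07] F [-2.7  1.8 12.7] w 0.0003 pos [ 0.5403 -0.0999  0.1429]
```

View pics/s9.png

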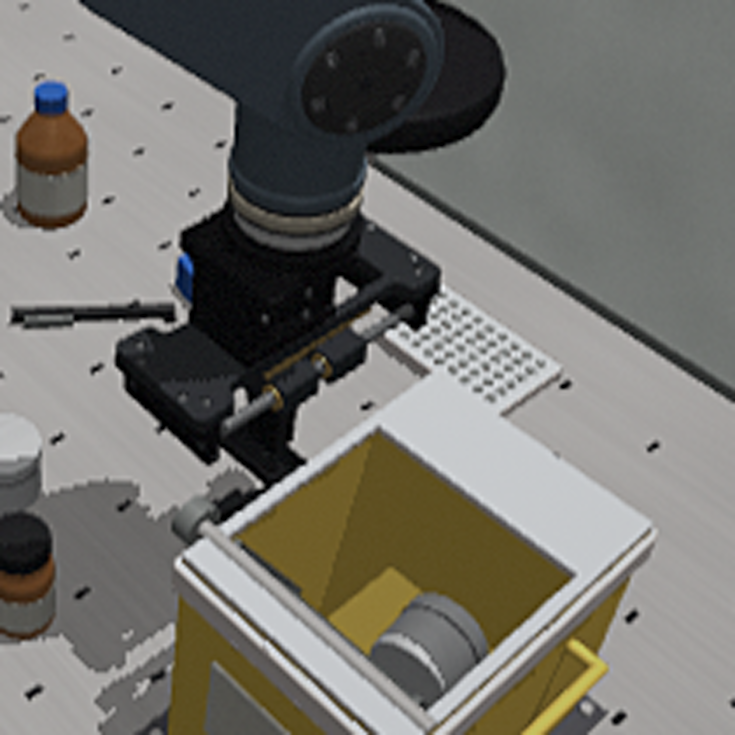

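View pics/t9.png

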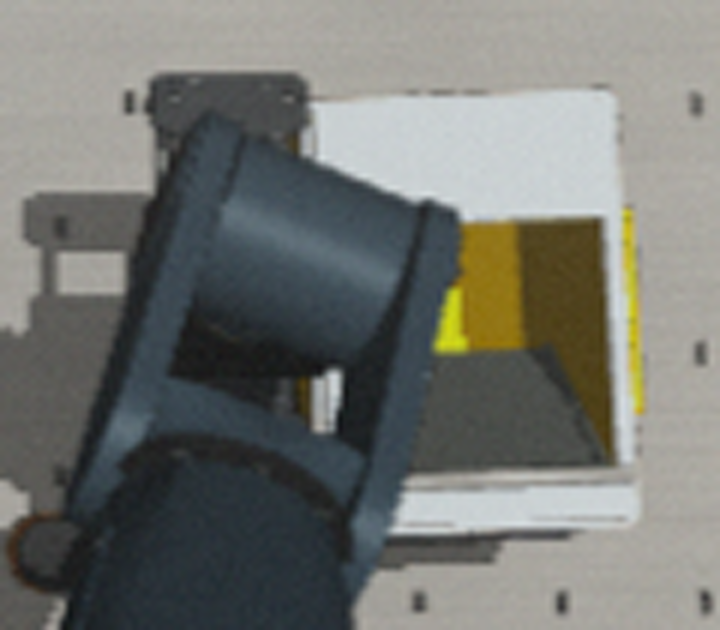

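```bash
python3 - <<'E'
from h import *
s=viewer.camera('side')
for z in (.03,.06,.09): print(ray(s,(363,316),z).round(3), proj(s,[.505,-.23,z]).round())
p=viewer.camera('top')
for z in (.03,.06): print(((proj(p,ray(s,(363,316),z))-[290,140])*6).round())
corr([.535,-.1,.25])
E
```

```text
[ 0.573 -0.226  0.03 ] [343. 334.]
[ 0.554 -0.236  0.06 ] [345. 327.]
[ 0.535 -0.246  0.09 ] [347. 318.]
[398. 234.]
[428. 265.]
t 15.82 turn [ 0.27  0.12 -0.07] shift [-0.03 -0.07 -2.68] F [-1.8  1.9 12.3] w 0.0003 pos [ 0.5402 -0.0999  0.1428]
```

The tin lies on the bin floor at about (0.57, -0.23), inside the walls and clear of the tray. I'll raise slowly, about 0.6 rad/s.

```bash
python3 -m crank '0.1 0.1 0 0 -0.05 -0.15 1;0 0 0 0 -0.05 -0.15 1;0 0 0 0 0 -0.15 1;0 0 0 0 0 -0.15 1'
python3 - <<'E'
from h import *
corr([.535,-.1,.25])
E
```

```text
time: 16.32
position: [0.55, -0.0996, 0.175]
tool_rot: [0.71, 0.704, 0.016, 0.019]
ft_force: [-0.8, 1.3, 8.4]
grip_width: 0.0004
t 16.32 turn [ 0.57  0.04 -0.11] shift [-0.02 -0.28 -1.89] F [-0.8  1.3  8.4] w 0.0004 pos [ 0.55   -0.0996  0.175 ]
```

```bash
python3 -m crank '0.3 0 0 0 -0.2 -0.12 1;0.3 0 0 0 -0.2 -0.12 1;0.1 0 0 0 -0.1 -0.12 1'
python3 - <<'E'
from h import *
corr([.535,-.1,.25])
E
```

```text
time: 16.7
position: [0.5453, -0.1012, 0.197]
tool_rot: [0.711, 0.703, 0.006, 0.013]
ft_force: [1.8, 1.7, 9.1]
grip_width: 0.0001
t 16.7 turn [ 0.3   0.11 -0.14] shift [ 0.02 -0.22 -1.33] F [1.8 1.7 9.1] w 0.0001 pos [ 0.5453 -0.1012  0.197 ]
```

```bash
python3 -m crank '0.3 0.1 0 0 -0.2 -0.12 1;0.2 0 0 0 -0.15 -0.12 1;0.1 0 0 0 -0.1 -0.12 1'
python3 - <<'E'
from h import *
corr([.535,-.1,.25])
p=viewer.camera('side'); save(p,'s10.png',(240,130,450,340),3)
E
```

```text
time: 17.08
position: [0.5384, -0.1022, 0.2181]
tool_rot: [0.712, 0.702, -0.001, 0.002]
ft_force: [0.8, 1.3, 8.6]
grip_width: 0.0005
t 17.07 turn [ 0.01  0.06 -0.16] shift [ 0.05 -0.08 -0.8 ] F [0.8 1.3 8.6] w 0.0005 pos [ 0.5384 -0.1022  0.2181]
```

View pics/s10.png

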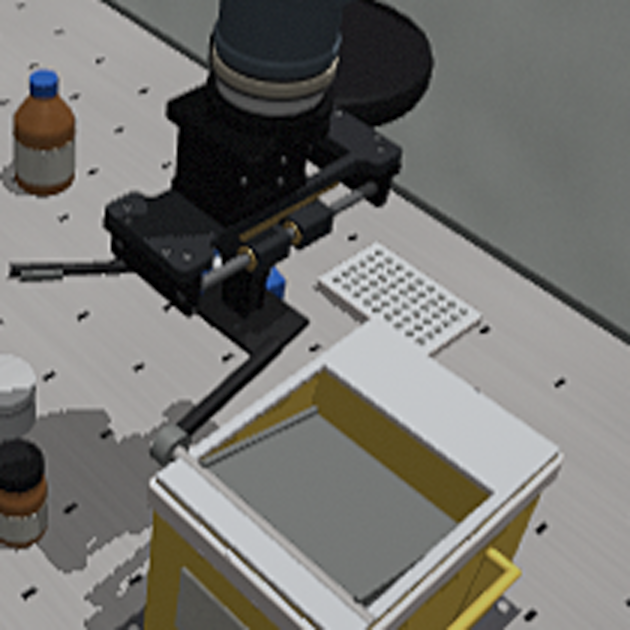

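The paddle is being followed up and the tray is still below home. I'll continue slowly.

```bash
python3 -m crank '0 0 0 0 -0.05 -0.12 1;0 0 0 0 -0.05 -0.12 1;0 0 0 0 -0.05 -0.12 1;0 0 0 0 0 -0.1 1'
python3 - <<'E'
from h import *
corr([.535,-.1,.25])
E
```

```text
time: 17.62
position: [0.5304, -0.1025, 0.2401]
tool_rot: [0.711, 0.703, -0.003, 0.002]
ft_force: [-5.5, -0.7, 5.6]
grip_width: 0.0005
t 17.62 turn [-0.02  0.09 -0.13] shift [ 0.06  0.11 -0.25] F [-5.5 -0.7  5.6] w 0.0005 pos [ 0.5304 -0.1025  0.2401]
```

```bash
python3 -m crank '0 0 0 0 -0.05 -0.1 1;0 0 0 0 0 -0.1 1;0 0 0 0 0 -0.1 1;0 0 0 0 0 -0.1 1'
python3 - <<'E'
from h import *
corr([.535,-.1,.25])
p=viewer.camera('side'); save(p,'s11.png',(240,130,450,340),3)
E
```

```text
time: 18.12
position: [0.5251, -0.1022, 0.2558]
tool_rot: [0.711, 0.704, -0.006, -0.001]
ft_force: [0.1, 0.5, -0.6]
grip_width: 0.0003
t 18.12 turn [-0.11  0.09 -0.12] shift [0.06 0.25 0.14] F [ 0.1  0.5 -0.6] w 0.0003 pos [ 0.5251 -0.1022  0.2558]
```

View pics/s11.png

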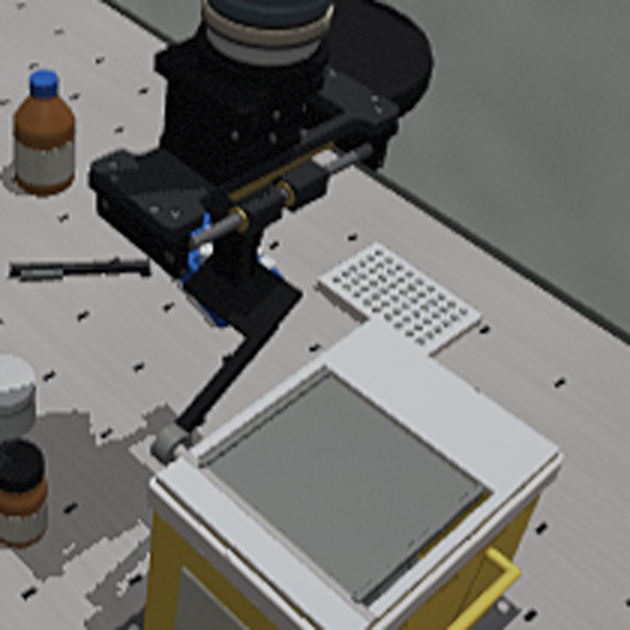

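The tray is home and level (about (340,490)), and the contact force is near 0. I'll lift clear.

```bash
python3 -m crank '0 0 0 0 0 -0.2 1;0 0 0 0 0 -0.5 1;0 0 0 0 0 -0.9 1;0 0 0 0 0 -0.9 1;0 0 0 0 0 0 1'; python3 -m crank '0 0 0 0.9 0 0 1;0 0 0 0.9 0 0 1;0 0 0 0.9 0 0 1;0 0 0 0.9 0 0 1;0 0 0 0 0 0 1'
python3 - <<'E'
from h import *
corr([.535,-.1,.25])
p=viewer.camera('top'); save(p,'t12.png',(130,100,410,260),2.8)
for n in('tin_a','jar','marker','tube_rack','reagent_bottle','tip_box'):
  for d in spotter.boxes_of(n,p): print(n,world(p,np.array(d['at'])).round(3),round(d['score'],2))
p=viewer.camera('side'); save(p,'s12.png')
E
```

```text
time: 18.8
position: [0.5269, -0.1012, 0.3594]
tool_rot: [0.711, 0.704, -0.006, -0.001]
ft_force: [-0.2, -0.8, 0.1]
grip_width: 0.0005
time: 19.42
position: [0.5266, 0.0465, 0.354]
tool_rot: [0.711, 0.703, -0.008, -0.004]
ft_force: [0.4, -0.2, -0.4]
grip_width: 0.0003
t 19.43 turn [-0.19  0.07 -0.14] shift [-3.64  0.3   2.62] F [ 0.4 -0.2 -0.4] w 0.0003 pos [0.5266 0.0465 0.354 ]
tin_a [0.548 0.372 0.048] 0.69
tin_a [0.351 0.321 0.048] 0.65
tin_a [0.452 0.082 0.046] 0.59
tin_a [0.441 0.183 0.049] 0.5
marker [0.602 0.168 0.014] 0.62
tube_rack [0.716 0.088 0.035] 0.63
reagent_bottle [0.664 0.292 0.09 ] 0.55
tip_box [0.522 0.499 0.069] 0.67
```

View pics/s12.png

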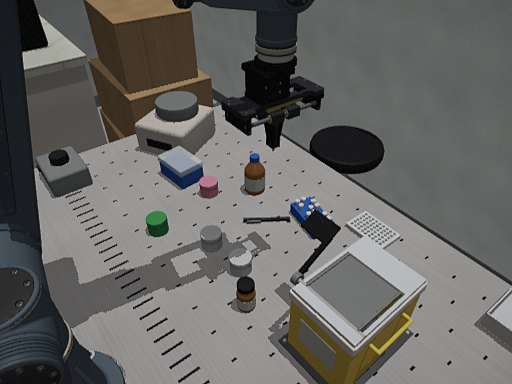

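View pics/t12.png

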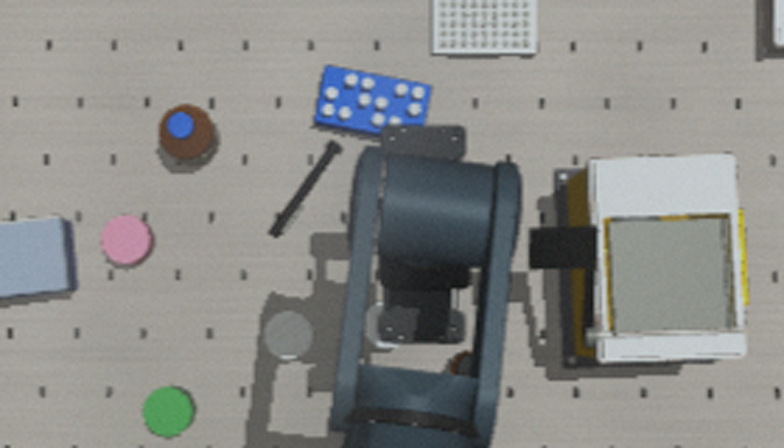

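```bash
python3 -c "
from rig import robot
print(robot.hand_in())"
```

```text
the job is handed in; nothing more can be done
None
```

I found the full tin on the first lift, tipped it into the bin, and brought the tray back up under control. The job was handed in at about 19.5 s of the 72 s allowed.

- **Finding the tin:** the leftmost white tin pulled about 4.5 N on lifting, roughly 0.46 kg, which fits only the full one. I did not lift the other two.
- **On the tray:** I set it upright on the tray and let go. Pressing down to seat it peaked at about 15 N.
- **Tipping:** I pressed the paddle to its lower stop, where the force reached about 41 N, and the tin slid in. It was last seen lying on the bin floor at about (0.57, -0.23). With the tray shut I could not check it again, nor measure its resting force on the bin.
- **Tray return:** the fingers followed the paddle up at about 0.06 m/s, measured from the tool's position rather than the tray's own speed. The contact force fell to near zero, and the side view then showed the tray level and home.
- **Last checks:** the two light tins stand upright, and the bystanders are where they were. The jar and one tin were partly hidden by the arm in the top view, and that tin read 13 mm off. The side view shows both in place. The gripper is clear of everything.

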